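Open a case by its pop-out T-handle

ROBOT

A 6-joint arm with a two-finger parallel gripper is mounted at the origin on a cart in front of the work surface, level with it; the furniture and walls round the work are solid. World frame = base frame: x ahead of the robot, y to its left, z up, the work surface at z = 0. Lengths are in m, angles in rad, forces in N, time in s.
With the tool pointing down it reaches from about 0.325 to 0.775 m from the base axis. Payload 5.5 kg.
Tool frame: the origin (TCP) lies between the finger pads; the fingertips stand 8 mm ahead of it and the grasp point (between the pads) lies 11 mm behind it (tcp_to_tips is the distance from the TCP to the fingertips, in m); z points along the fingers, y is the line along which they close (so a half turn about z gives the same grasp; the last joint's range is limited). The gripper opens to 88 mm and grips with 3 to 60 N. Pads are 20 mm wide; open, the fingers measure 115 mm over their backs; the gripper's body (75 mm by 178 mm) begins 61 mm behind the grasp point.
Start: joints at [1.249, 0.091, 1.231, -0, 1.82, -0.057], TCP at [0.157, 0.579, 0.231] pointing down, gripper open.
Joint ranges: [-2.87, 2.87], [-0.86, 2.18], [0.17, 2.46], [-1.51, 4.65], [0.06, 2.69], [-2.65, 2.65]. Speed limits (rad/s): [2.57, 2.57, 3.01, 3.14, 3.14, 3.14].

INTERFACE

Orientations are given as a unit quaternion [w, x, y, z].
In Python, from bench import * gives the robot as it stands. Calls block until the motion is done:
- move_to(position, orientation): joint-space move of the TCP to a pose.
- move_l(position, speed=0.15, orientation=None): straight line of the TCP; orientation=None keeps the orientation; speed is the mean speed in m/s.
- movej(angles): joint-space move.
- gripper_open() and close(): open the fingers fully, or close them until they stop; the grip force is fixed at half the most.
- hold(seconds).
- inverse_kinematics(position, orientation): joint angles nearest the present ones, or None.
- state(): the state.
- get_image(name): name is "scene" or "top"; returns a dict with "frame" (420x560x3 uint8, blue, green, red), "depth" (420x560 float32, m along the optical axis (not along the pixel's ray), 0 where there is no reading), "camera_matrix" (3x3 intrinsics, pixels), "view" (4x4, takes a point from world to camera coordinates). Camera axes: x right, y up, looking along -z (the intrinsics and any distortion apply to the point x, -y, -z); pixel columns grow to the right and rows downward; lengths in m; the calibration is good to about 2 mm. A picture is of the moment at which its call begins.
A pose or a line that the arm cannot do raises IKError and nothing moves.
- job_done(): hands the job in; it is judged then, once.
The state is a dict: "time": time; "joint_pos": joint angles; "dq": joint speeds; "joint_torque": joint torques, N m; "ee_pos": TCP position; "ee_rot": TCP orientation; "ft_force": force on the tool from outside, world axes, zero at the start; "moment": the same for the moment, N m; "finger_gap": finger opening in m; "finger_force": force on a finger pad.
Only numpy, scipy, OpenCV 4.12 (cv2) and the standard library are available. Lean on these libraries where they do the work, as an engineer would, in place of code of your own. Each camera call takes 0.05 s, during which the arm holds its last target. There are 200 camera calls.

TASK

Open the metal case on the bench: push in the round release button beside the sunken T-handle, feeling for it and never leaning on it with more than 25 N, until the handle pops out. Then grip the handle, turn it anticlockwise (seen from above) to its stop to unlatch, and lift the lid by the handle to about 30 degrees or more, so that it stays open by itself when let go. Leave the bottle and the rolls around it as they are.

Things in the scene. Friction and masses are not known exactly. Their poses are not given: they have to be found in the camera images.
- case: Rectangular bare-metal case, 200 (x) x 240 (y) x 79 mm high without its flat 10 mm lid, fixed to the bench. Origin: centre of its underside. Its x axis points from the front (latch side) to the back (hinge side), y to the left, z up. It stands in various places, turned by up to 0.35 rad.
- housing_top (a point): Centre of the flat top of the grey latch housing on the lid: 76 (x) x 138 (y) mm, 18 mm high, its top 107 mm above the case's underside while the lid is shut. Axes as the case's. A slot in it holds the T-handle, and the button stands on it to the right (-y).
- lid_hinge (a point): Middle of the lid's hinge line, at the back edge of the case, 79 mm up; the hinge line is parallel to the case's y axis.
- lid (a joint): Opening angle of the lid, rad: 0 shut, to 1.2; the front edge rises. Handle, housing and button ride on it. The hinge is stiff: the lid stays at any angle, and lifting it by the handle takes about 9 N. Until the handle has been turned more than about 0.9 rad a cam under the lid holds it shut.
- handle_bar (a point): Centre of the T-handle's steel cross-bar: 64 long, 14 wide, 14 mm high, on a central 12 mm stem. z: turning axis (normal to the lid); y: along the bar, turning with it. While in, the bar lies along the case's y in a slot 3 mm wider on each side, top 1 mm below the housing's top: it cannot be gripped or turned. Popped out, its centre is 20 mm above the housing's top; 13 mm are free below the bar.
- handle (a joint): How far the T-handle has come out, m: 0 held in, 0.028 fully popped out. A spring of 4 to 6 N drives it out by itself as soon as the button frees it, and keeps it out.
- latch_shaft (a joint): Turn of the T-handle, rad: 0 locked (bar along the case's y), grows anticlockwise seen from above, hard stop at 1.35. Turn it to the stop (at least 1.15 counts). A friction of about 0.25 Nm resists and keeps it where it is left.
- release: Release button unit: a black round push cap, 24 mm across, in a flat dark ring of 33 mm. Origin: centre of the ring's underside, on the housing's top, 68 mm to the case's -y of the handle's axis; z is the lid's normal. This is not the cap's top: that stands 10 to 18 mm above it, different each time and not reported.
- button_ring (a point): The same point as the origin of the release unit, below the cap. The cap is pushed along -z and moves 7 mm: its spring gives 3 N at once, about 6.5 N at the 5 mm where the handle is freed and 8 N at the end, where it stops hard, its top then still 3 mm or more above the housing. It springs back when let go.
- dropper_bottle: Bystander: loose brown dropper bottle, 30 mm across, 75 mm high, standing to the right of the case (-y). Origin: centre of its underside.
- tape_roll: Bystander: loose roll of tape, 82 mm across, 19 mm high, lying flat to the left of the case (+y). Origin: centre of its underside.
- film_roll: Bystander: loose white roll, 62 mm across, 50 mm high, standing further to the right than the bottle. Origin: centre of its underside.

How it is judged:
By the outcome, as a careful person would: the job done as asked, in the order asked, and still so for the second after the job is handed in, with the robot touching nothing.
It also fails if it takes over 54 s, if anything falls off the work surface, if the arm or the gripper's body presses on something with over 40 N, if the wrist force passes 120 N, or if a joint passes its speed limit or range.

## Working session

There is one attempt and no reset: what is moved stays moved. The work goes in short steps, each a Python script; the robot and the scene stay as the last script left them, time stands still between calls to the robot, and variables do not carry over. Pictures are saved under pics/ and viewed, at most 10 in all, crops included, and the job is handed in when it is done.

```bash
ls; mkdir -p pics; python3 - <<'E'
from bench import *
import cv2,numpy as np
s=state();print(s)
for n in("top","scene"):
    d=get_image(n);cv2.imwrite(f"pics/{n}0.png",d["frame"]);np.savez(f"{n}0.npz",**d)
    print(n,d["camera_matrix"].round(1).tolist(),d["view"].round(3).tolist(),[k for k in d])
E
```

```text
pics
{'time': 0.0, 'joint_pos': array([ 1.24929207e+00,  9.18684872e-02,  1.23187924e+00, -1.55687815e-06,
        1.81978661e+00, -5.66930637e-02]), 'dq': array([ 0.00060415, -0.00017353,  0.00052591,  0.00066833, -0.00051836,
        0.00023669]), 'joint_torque': array([ 8.36016370e-04, -4.46451831e+01, -4.06449974e+01,  6.99667842e-02,
        2.93598161e-02, -1.32526211e-04]), 'ee_pos': array([0.15694678, 0.57882251, 0.22950485]), 'ee_rot': array([-1.81751455e-04,  1.32019190e-01,  9.91246685e-01, -9.53676955e-04]), 'ft_force': array([ 0.33492259, -0.84900486,  0.5280597 ]), 'moment': array([-0.01083645, -0.01191995, -0.01601182]), 'finger_force': 0.0, 'finger_gap': 0.08767044693168297}
top [[423.0, 0.0, 273.8], [0.0, 423.0, 208.5], [0.0, 0.0, 1.0]] [[-0.016, -1.0, -0.022, 0.055], [0.996, -0.017, 0.083, -0.518], [-0.083, -0.02, 0.996, -1.103], [0.0, 0.0, 0.0, 1.0]] ['frame', 'depth', 'camera_matrix', 'view']
scene [[415.1, 0.0, 268.0], [0.0, 415.1, 211.4], [0.0, 0.0, 1.0]] [[0.669, -0.744, -0.003, -0.305], [0.309, 0.275, 0.91, -0.258], [-0.676, -0.609, 0.414, -0.762], [0.0, 0.0, 0.0, 1.0]] ['frame', 'depth', 'camera_matrix', 'view']
```

View pics/top0.png

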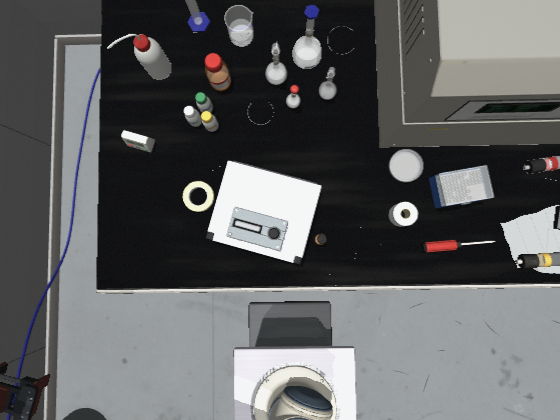

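View pics/scene0.png

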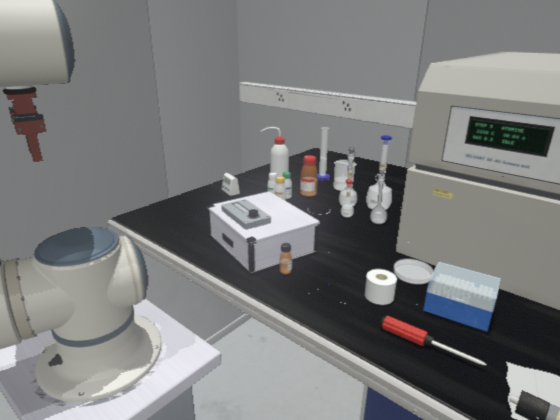

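The top view shows the lid with corners at about (229,162), (321,184), (298,263) and (209,237), the housing near (257,229), the button at (274,232) and the bottle at (321,239). Next I'll measure these using depth.

```bash
cat > h.py <<'E'
import numpy as np,cv2
def cloud(d):
    K=d["camera_matrix"];D=d["depth"];v,u=np.mgrid[:D.shape[0],:D.shape[1]]
    P=np.stack([(u-K[0,2])/K[0,0]*D,-(v-K[1,2])/K[1,1]*D,-D],-1)
    V=np.linalg.inv(d["view"]);return P@V[:3,:3].T+V[:3,3]
def ray(d,uv,z):
    K=d["camera_matrix"];V=np.linalg.inv(d["view"])
    r=V[:3,:3]@np.array([(uv[0]-K[0,2])/K[0,0],-(uv[1]-K[1,2])/K[1,1],-1]);c=V[:3,3]
    return c+r*(z-c[2])/r[2]
E
python3 - <<'E'
from h import *
d=dict(np.load("top0.npz"));W=cloud(d);f=d["frame"]
g=cv2.cvtColor(f,cv2.COLOR_BGR2GRAY);box=np.zeros_like(g);box[150:275,200:335]=1
z=W[...,2]
m=((box>0)&(z>.075)&(z<.14)).astype(np.uint8)
def rect(m,zz):
    c=max(cv2.findContours(m,0,1)[0],key=cv2.contourArea)[:,0]
    P=np.array([ray(d,p,zz)[:2] for p in c],np.float32)
    r=cv2.minAreaRect(P);print("rect",r, np.median(z[m>0]))
    return P
rect(m,.089)
mh=((box>0)&(z>.099)&(z<.14)).astype(np.uint8);rect(mh,.107)
mb=((box>0)&(g<75)&(z>.1)).astype(np.uint8)
n,l,s,c=cv2.connectedComponentsWithStats(mb)
for i in range(1,n):
  if s[i,4]>8: print(s[i],c[i],ray(d,c[i],.107),np.percentile(z[l==i],[5,50,90,98]))
mt=(box>0)&(z>.113);print("high",mt.sum(),W[mt].mean(0),np.percentile(z[mt],[5,50,95]))
bm=np.zeros_like(m);bm[225:250,310:332]=1
k=(bm>0)&(z>.03)&(g>=0);print("bottle",W[k].min(0),W[k].max(0),np.median(W[k&(z>.065)],0))
cv2.imwrite("pics/crop.png",cv2.resize(f[150:275,195:335],None,fx=5,fy=4.8,interpolation=cv2.INTER_CUBIC))
E
```

```text
rect ((0.5083016753196716, 0.07191337645053864), (0.24552172422409058, 0.20930889248847961), 73.62427520751953) 0.09009841240772265
rect ((0.46421489119529724, 0.08786231279373169), (0.137650266289711, 0.0758003368973732), 73.66835021972656) 0.10738582449304146
[269 228  11  11  93] [273.7311828  232.86021505] [0.45227393 0.04590372 0.107     ] [0.10841716 0.12035288 0.12335374 0.12399412]
high 151 [0.44045846 0.03671664 0.58774927] [0.11763693 0.12349    1.14301777]
bottle [ 0.42316669 -0.08498557  0.03445155] [0.47086709 0.02384029 1.14301777] [ 0.43588151 -0.07188659  0.0745495 ]
```

View pics/crop.png

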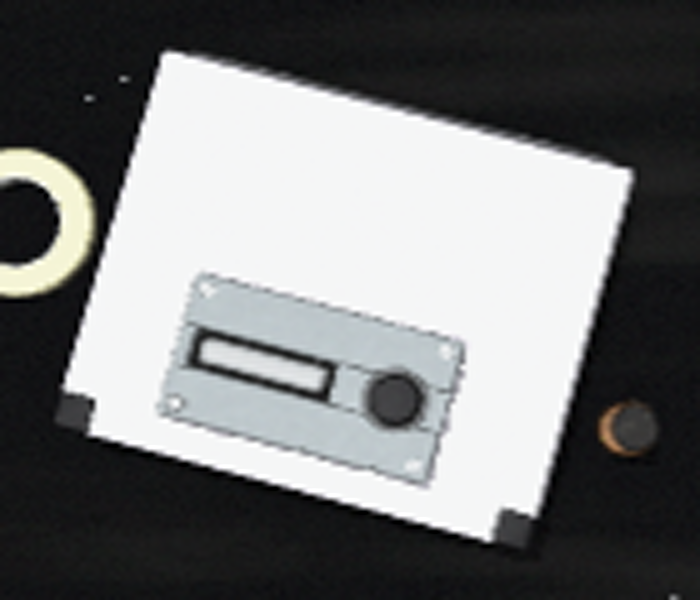

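The crop shows the bar at crop (262,365), which is about (247.4,226) in the image, and the cap at (395,400), about (274,233.3). The measured sizes agree with those given, so I'll check the cap against the bar and test the IK plan.

```bash
cat >> h.py <<'E'
from scipy.spatial.transform import Rotation as Ro
YAW=np.deg2rad(73.64-90)
ex=np.array([np.cos(YAW),np.sin(YAW),0]);ey=np.array([-ex[1],ex[0],0]);ez=np.array([0,0,1.])
def rot(th,phi=0,flip=0):
    """tool down, closing direction = case x turned by th about lid normal, lid tilted by phi"""
    y=(np.cos(th)*ex+np.sin(th)*ey)*(-1 if flip else 1);z=-ez
    return Ro.from_rotvec(phi*ey)*Ro.from_matrix(np.c_[np.cross(y,z),y,z])
def quat(R): return R.as_quat()[[3,0,1,2]]
def tilt(p,phi,hinge): return hinge+Ro.from_rotvec(phi*ey).apply(p-hinge)
E
python3 - <<'E'
from h import *
from bench import *
d=dict(np.load("top0.npz"));W=cloud(d)
g=cv2.cvtColor(d["frame"],cv2.COLOR_BGR2GRAY)
cap=ray(d,(273.73,232.86),.118);bar=ray(d,(247.4,226),.106)
z=W[...,2];m=np.zeros_like(g,bool);m[222:244,262:286]=1;m&=(z>.117)&(z<.14)
print("cap",cap,"hi",np.median(W[m],0),m.sum(),"bar",bar,"bar from cap",cap+.068*ey,"housing .464,.088",((bar-cap)@ex,(bar-cap)@ey))
hinge=np.array([.5083,.0719,.079])+.1*ex;print(hinge)
bc=np.r_[bar[:2],.127]
for flip in(0,1):
  for th in(0,.7,1.35):
    for ph in(0,.4,.65):
      r=-bc+bc+.008*Ro.from_rotvec(th*ez).apply(ey)+bc-[0,0,.009]
      q=inverse_kinematics(tilt(r,ph,hinge),quat(rot(th,ph,flip)))
      print(flip,th,ph,None if q is None else np.round(q,2))
E
```

```text
cap [0.45198842 0.04567232 0.118     ] hi [0.4516856  0.04726948 0.12112178] 75 bar [0.47016535 0.11033207 0.106     ] bar from cap [0.47114209 0.11091906 0.118     ] housing .464,.088 (np.float64(-0.0007718513245899069), np.float64(0.06716165695727906))
[0.60425109 0.04373283 0.079     ]
0 0 0 [ 0.17 -0.21  1.72 -0.    1.63  0.46]
0 0 0.4 [0.06 0.17 1.29 0.15 2.05 0.39]
0 0 0.65 [0.01 0.43 1.01 0.25 2.31 0.41]
0 0.7 0 [ 0.18 -0.23  1.73 -0.    1.63 -0.24]
0 0.7 0.4 [ 0.06  0.16  1.31  0.15  2.05 -0.31]
0 0.7 0.65 [ 0.01  0.42  1.02  0.25  2.31 -0.29]
0 1.35 0 [ 0.17 -0.24  1.74 -0.    1.64 -0.89]
0 1.35 0.4 [ 0.06  0.15  1.32  0.15  2.05 -0.96]
0 1.35 0.65 [ 0.01  0.41  1.03  0.24  2.32 -0.95]
1 0 0 None
1 0 0.4 None
1 0 0.65 None
1 0.7 0 None
1 0.7 0.4 None
1 0.7 0.65 None
1 1.35 0 [ 0.17 -0.24  1.74 -0.    1.64  2.25]
1 1.35 0.4 [0.06 0.15 1.32 0.15 2.05 2.18]
1 1.35 0.65 [0.01 0.41 1.03 0.24 2.32 2.19]
```

```bash
python3 - <<'E'
from h import *
from bench import *
close()
q=quat(rot(0));c=np.array([.452,.0462])
move_to([*c,.175],q); move_l([*c,.141],.1)
f0=np.mean([ (hold(.05),state()["ft_force"])[1] for _ in range(4)],0);print(state()["time"],f0,state()["finger_gap"],state()["ee_pos"])
z=.141;zc=None;log=[]
while z>.117:
    z-=.001;move_l([*c,z],.02)
    s=state();f=(s["ft_force"]-f0)[2];log.append((round(z*1e3),round(s["ee_pos"][2]*1e3,1),round(f,1)))
    if zc is None and abs(f)>1.8: zc=s["ee_pos"][2]
    if abs(f)>11 or (zc and zc-s["ee_pos"][2]>6): break
print(log,state()["time"])
d=get_image("top");cv2.imwrite("pics/t1.png",cv2.resize(d["frame"][150:275,195:335],None,fx=4,fy=4))
move_l([*c,.2],.15)
d=get_image("scene");cv2.imwrite("pics/s1.png",cv2.resize(d["frame"][180:280,190:340],None,fx=4,fy=4));print(state()["time"])
E
```

```text
4.325 [-0.29192459 -0.10074574  0.15871146] 0.0004357763018671573 [0.45238566 0.04620565 0.14180434]
[(140, np.float64(140.1), np.float64(-0.2)), (139, np.float64(138.9), np.float64(0.6)), (138, np.float64(137.9), np.float64(-0.8)), (137, np.float64(136.9), np.float64(-1.0)), (136, np.float64(135.9), np.float64(0.2)), (135, np.float64(134.9), np.float64(0.7)), (134, np.float64(133.9), np.float64(-0.2)), (133, np.float64(132.9), np.float64(-0.3)), (132, np.float64(131.9), np.float64(0.1)), (131, np.float64(130.9), np.float64(-1.0)), (130, np.float64(129.9), np.float64(-0.3)), (129, np.float64(129.5), np.float64(4.4)), (128, np.float64(128.8), np.float64(4.9)), (127, np.float64(127.9), np.float64(6.3)), (126, np.float64(127.0), np.float64(6.1)), (125, np.float64(126.0), np.float64(5.8)), (124, np.float64(124.8), np.float64(6.5)), (123, np.float64(123.9), np.float64(6.8)), (122, np.float64(123.1), np.float64(6.1)), (121, np.float64(122.6), np.float64(10.2)), (120, np.float64(122.5), np.float64(13.5))] 9.575
10.3583
```

View pics/s1.png

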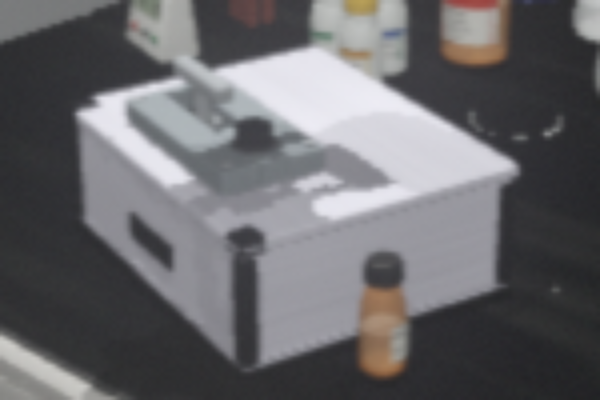

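The handle has popped out: the bar stands clear of the housing at crop (200,80), and the peak force was 13.5 N. Next I grip it and turn it.

```bash
cat >> h.py <<'E'
B=np.array([.4704,.1106,.128])   # popped-out bar centre
H=np.array([.6043,.0437,.079])
def pose(th,ph=0,dz=-.009):
    p=B+.008*Ro.from_rotvec(th*ez).apply(ey)+[0,0,dz]
    return tilt(p,ph,H),quat(rot(th,ph))
E
python3 - <<'E'
from h import *
from bench import *
gripper_open()
p,q=pose(0)
move_to([*p[:2],.2],q); move_l(p,.1)
s=state();print(s["time"],s["ee_pos"]-p,s["ft_force"])
close();hold(.2)
s=state();print(s["finger_gap"],s["finger_force"],s["ft_force"],s["moment"],s["time"])
if .010<s["finger_gap"]<.018:
  for th in [*np.arange(.15,1.3,.15),1.25,1.3,1.35,1.38,1.41]:
    p,q=pose(th);move_l(p,.02 if th>1.2 else .01,orientation=q)
    s=state();m=s["moment"][2];R=Ro.from_quat(s["ee_rot"][[1,2,3,0]]).as_matrix()[:,1]
    print(round(th,2),"act",round(np.arctan2(R@ey,R@ex),3),"Mz",round(m,2),s["ft_force"].round(1),round(s["time"],2))
    if th>1.2 and abs(m)>1.2: break
d=get_image("top");cv2.imwrite("pics/t2.png",d["frame"]);d=get_image("scene");cv2.imwrite("pics/s2.png",d["frame"][100:340,100:420])
E
```

```text
13.0917 [3.86442413e-04 1.65396015e-05 8.02455139e-04] [ 0.17609728 -0.19484673  0.51125106]
0.013927830032515708 29.999817609786987 [ 1.49010599 -0.42438467 -0.89532798] [-0.12888853 -0.14869963 -0.07641919] 14.4167
0.15 act 0.147 Mz 0.1 [ 1.8 -1.2 -1.4] 14.72
0.3 act 0.295 Mz 0.14 [ 2.2 -0.6 -1.4] 15.02
0.45 act 0.444 Mz 0.12 [ 3.2 -1.2 -0.9] 15.32
0.6 act 0.594 Mz 0.11 [ 3.3 -0.7 -1.4] 15.62
0.75 act 0.744 Mz 0.15 [ 4.6 -0.7 -2.2] 15.92
0.9 act 0.894 Mz 0.12 [ 5.3 -1.1 -1.2] 16.22
1.05 act 1.044 Mz 0.08 [ 5.1  0.1 -2.2] 16.52
1.2 act 1.194 Mz 0.08 [ 4.7 -0.2 -1.7] 16.82
1.25 act 1.244 Mz -0.13 [ 5.4 -0.5 -2. ] 17.07
1.3 act 1.294 Mz -0.07 [ 4.9 -1.3 -2.9] 17.32
1.35 act 1.344 Mz -0.08 [ 4.2  0.2 -2.4] 17.57
1.38 act 1.373 Mz -0.36 [ 4.3  0.7 -2.2] 17.82
1.41 act 1.403 Mz -0.69 [ 6.3  0.7 -2.6] 18.07
```

View pics/s2.png

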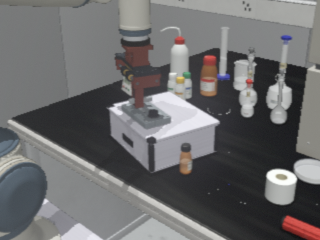

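Mz jumps at about 1.36 rad, so the handle is at its stop. Now I lift along the hinge arc.

```bash
python3 - <<'E'
from h import *
from bench import *
p,q=pose(1.36);move_l(p,.02,orientation=q)
for ph in np.arange(.06,.73,.06):
    p,q=pose(1.36,ph);move_l(p,.04,orientation=q)
    s=state();print(round(ph,2),((s["ee_pos"]-p)*1e3).round(1),s["ft_force"].round(1),s["moment"].round(2),round(s["finger_gap"],4),round(s["time"],2))
    if np.linalg.norm(s["ft_force"])>45: break
d=get_image("scene");cv2.imwrite("pics/s3.png",d["frame"][100:340,100:420])
E
```

```text
0.06 [ 0.   0.1 -0.9] [ 5.3  0.7 -6.3] [ 0.05 -1.12 -0.11] 0.0136 18.81
0.12 [-0.   0.1 -0.8] [ 5.8  0.7 -8.5] [-0.01 -1.26 -0.11] 0.0138 19.2
0.18 [-0.1  0.1 -0.8] [ 5.7  1.6 -7.6] [ 0.02 -1.42 -0.19] 0.0139 19.59
0.24 [-0.1  0.1 -0.8] [  4.9   0.7 -10. ] [ 0.01 -1.47 -0.22] 0.0136 19.98
0.3 [-0.1  0.1 -0.7] [  4.6   0.9 -11.3] [-0.01 -1.55 -0.24] 0.014 20.38
0.36 [ 0.   0.  -0.6] [  4.6   1.2 -12.7] [-0.05 -1.67 -0.26] 0.0137 20.77
0.42 [ 0.1  0.  -0.5] [  5.4   0.8 -12.9] [-0.08 -1.83 -0.33] 0.0137 21.16
0.48 [ 0.1  0.  -0.4] [  4.6   1.7 -13. ] [-0.18 -1.94 -0.37] 0.0134 21.55
0.54 [ 0.1  0.  -0.5] [  4.9   1.5 -14.4] [-0.26 -2.11 -0.35] 0.0139 21.94
0.6 [ 0.2  0.  -0.5] [  4.    1.4 -15.8] [-0.33 -2.26 -0.41] 0.0135 22.33
0.66 [ 0.2  0.  -0.5] [  4.    2.5 -16.8] [-0.41 -2.48 -0.41] 0.0136 22.73
0.72 [ 0.2  0.  -0.5] [  4.5   1.4 -18. ] [-0.56 -2.65 -0.38] 0.0135 23.12
```

View pics/s3.png

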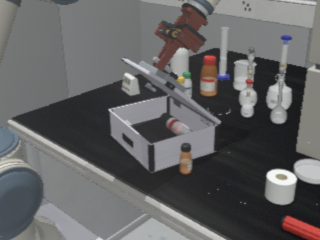

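The lid stands open at about 0.7 rad (front edge near crop (125,60)) with the contents visible. Now I release and back out along the lid normal.

```bash
python3 - <<'E'
from h import *
from bench import *
gripper_open();hold(.2)
s=state();print(s["ft_force"].round(1),s["time"])
for d in(.09,.07,.05):
    p,q=pose(1.36,.72,-.009+d)
    try: move_l(p,.08,orientation=q);break
    except IKError as e: print(d,e)
p=state()["ee_pos"]
for dz in(.08,.05,.03):
    try: move_l(p+[0,0,dz],.1);break
    except IKError as e: print(dz,e)
hold(.5);s=state();print(s["ft_force"].round(1),s["ee_pos"],s["time"])
f=get_image("scene")["frame"][100:340,100:420];g=get_image("top");np.savez("top4.npz",**g)
cv2.imwrite("pics/s4.png",np.hstack([f,g["frame"][100:340,140:440]]))
E
```

```text
[ 0.2 -0.4 -0.4] 24.575
0.08 the arm cannot follow that straight line within its joint ranges
[ 0.4 -0.8  1.2] [0.58243174 0.07946328 0.32872379] 27.0
```

View pics/s4.png

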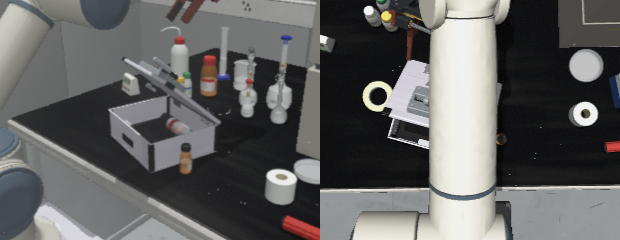

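The released lid stays open with the arm clear, and the bottle (crop (186,158)) and rolls haven't moved. I'm handing it in.

```bash
python3 -c "
from bench import *
print(job_done())"
```

```text
the job is handed in; nothing more can be done
None
```

The job is handed in: the button was pressed with at most 13.5 N in the readings, the handle turned to its stop at about 1.36 rad, and the lid was lifted to about 41° (0.72 rad along the arm's path) and stays open by itself, with the bottle and rolls where they were, after about 27 s.

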